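# Close the photometer tray and start it

## Task

One of the three photometers on the lab bench has its sample tray standing out. With the fingertips gently push that tray fully home, then press the round key on top of the same photometer right down, let it come up again and withdraw. Do not press its oblong key, do not touch the other two photometers, leave the bottles, boxes and dishes where they stand, and grasp nothing.

Things in the scene. Friction and masses are not known exactly. Their poses are not given: they have to be found in the camera images.
- reader_a: bench photometer (the one reader whose sample tray has been left standing out); three alike stand in a row in any order, about 200 mm apart: white fixed housing 150 deep (x) x 90 wide (y) x 55 mm high, a screen block at the rear (x +32 to +72 mm) rising to 67 mm. Origin: centre of its underside; z up, front with the tray faces its own -x, yaw up to 0.25 rad
- a_tray (a joint): sample tray of reader_a, m, 0 = fully home, up to 0.042 = out along the reader's -x; slides with about 1.5 N friction and stays where left; starts 0.028 to 0.042
- a_tray_front (a point): centre of the front face of reader_a's tray: an upright grey plate 44 mm wide, 30 mm high (8 to 38 mm above the table), 8 mm thick. Fully home this face is still 8 mm proud of the housing, 83 mm from the reader's origin along -x
- a_key (a joint): round key of reader_a, m, 0 = up, 0.005 = fully down; spring return, about 1.1 N to start it and 4 N fully down
- a_key_top (a point): centre of the top of reader_a's round start key: grey, 26 mm across, 62 mm above the table when up, 7 mm proud of the housing, 8 mm behind the reader's origin (its +x), just in front of the screen block
- a_menu (a joint): oblong menu key of reader_a, m, 0 = up, 0.005 = down (same spring)
- a_menu_top (a point): centre of the top of reader_a's oblong menu key (12 x 30 mm), same height as the round key, 58 mm nearer the reader's front
- reader_b: bench photometer (another reader, tray already home); three alike stand in a row in any order, about 200 mm apart: white fixed housing 150 deep (x) x 90 wide (y) x 55 mm high, a screen block at the rear (x +32 to +72 mm) rising to 67 mm. Origin: centre of its underside; z up, front with the tray faces its own -x, yaw up to 0.25 rad
- b_tray (a joint): sample tray of reader_b, m, 0 = fully home, up to 0.042 = out along the reader's -x; slides with about 1.5 N friction and stays where left; 0 at the start
- b_tray_front (a point): centre of the front face of reader_b's tray: an upright grey plate 44 mm wide, 30 mm high (8 to 38 mm above the table), 8 mm thick. Fully home this face is still 8 mm proud of the housing, 83 mm from the reader's origin along -x
- b_key (a joint): round key of reader_b, m, 0 = up, 0.005 = fully down; spring return, about 1.1 N to start it and 4 N fully down
- b_key_top (a point): centre of the top of reader_b's round start key: grey, 26 mm across, 62 mm above the table when up, 7 mm proud of the housing, 8 mm behind the reader's origin (its +x), just in front of the screen block
- reader_c: bench photometer (the third reader, tray already home); three alike stand in a row in any order, about 200 mm apart: white fixed housing 150 deep (x) x 90 wide (y) x 55 mm high, a screen block at the rear (x +32 to +72 mm) rising to 67 mm. Origin: centre of its underside; z up, front with the tray faces its own -x, yaw up to 0.25 rad
- c_tray (a joint): sample tray of reader_c, m, 0 = fully home, up to 0.042 = out along the reader's -x; slides with about 1.5 N friction and stays where left; 0 at the start
- c_tray_front (a point): centre of the front face of reader_c's tray: an upright grey plate 44 mm wide, 30 mm high (8 to 38 mm above the table), 8 mm thick. Fully home this face is still 8 mm proud of the housing, 83 mm from the reader's origin along -x
- c_key (a joint): round key of reader_c, m, 0 = up, 0.005 = fully down; spring return, about 1.1 N to start it and 4 N fully down
- c_key_top (a point): centre of the top of reader_c's round start key: grey, 26 mm across, 62 mm above the table when up, 7 mm proud of the housing, 8 mm behind the reader's origin (its +x), just in front of the screen block
- reagent_bottle: bystander: amber bottle, 26 mm across, 55 mm tall, standing between two readers; loose; origin at the centre of its underside, z up
- strip_jar: bystander: white jar, 28 mm across, 50 mm tall, standing between two readers; loose; origin at the centre of its underside, z up
- petri_dish: bystander: clear flat dish, 90 mm across, 14 mm high, between robot and readers; loose; origin at the centre of its underside, z up
- lancet_box: bystander: cardboard box 50 x 90 x 35 mm high, between robot and readers; loose; origin at the centre of its underside, z up
- slide_box: bystander: blue box 35 x 90 x 40 mm high, behind the readers; loose; origin at the centre of its underside, z up
- specimen_cup: bystander: white open cup, 60 mm across, 65 mm tall, behind the readers; loose; origin at the centre of its underside, z up
Not all that is in view belongs to the job. Leave any orange look-alike of the reader_a alone.

How it is judged:
On the way, in this order (a step that is already met when the one before it is completed fails the run):
1. the tray that stood out is fully home, the keys still up (value of joint a_tray below 0.002 m and value of joint a_key below 0.001 m), for 0.2 s.
2. the round key of that reader is pressed down by the fingers (value of joint a_tray below 0.002 m and value of joint a_key above 0.004 m and contact force between the fingers and reader_a above 0.5 N), for 0.05 s.
3. the key has come up again (value of joint a_key below 0.001 m), for 0.1 s.
At the end, for the whole second after the job is handed in: the trays of all three readers are within 2 mm of home, all keys are up (within 1 mm), and every bystander stands within 12 mm of where it was (all of step 1 and value of joint each of b_tray, c_tray below 0.002 m and value of joint each of a_menu, b_key, c_key below 0.001 m and velocity of joint a_tray below 0.005 m/s and distance of each of reagent_bottle, strip_jar, petri_dish, lancet_box, slide_box, specimen_cup from where it was at the start of the episode below 0.012 m); the robot touches nothing.
It fails at once if the round key is pressed (over 2 mm) before the tray is home (within 4 mm) (value of joint a_key above 0.002 m and value of joint a_tray above 0.004 m).
It fails at once if the oblong key of the same reader is pressed (over 1.5 mm) (value of joint a_menu above 0.0015 m).
It fails at once if one of the other two readers is touched (over 1 N) (contact force between any of the fingers, the arm and reader_b above 1 N or contact force between any of the fingers, the arm and reader_c above 1 N).
It fails at once if the reader is pushed or pressed hard (over 30 N) (contact force between any of the fingers, the arm and reader_a above 30 N).
It fails at once if a bystander is shifted, lifted or carried (over 12 mm) or tipped (over 0.3 rad) (distance of any of reagent_bottle, strip_jar, petri_dish, lancet_box, slide_box, specimen_cup from where it was at the start of the episode above 0.012 m or angle between any of reagent_bottle, strip_jar, petri_dish, lancet_box, slide_box, specimen_cup's own z axis and vertical above 0.3 rad).
It also fails if it takes over 38 s, if anything falls off the work surface, if the arm or the gripper's body presses on something with over 40 N, if the wrist force passes 120 N, or if a joint passes its speed limit or range.

## Robot

A 6-joint arm with a two-finger parallel gripper is mounted at the origin on the work surface. World frame = base frame: x ahead of the robot, y to its left, z up, the work surface at z = 0. Lengths are in m, angles in rad, forces in N, time in s.
With the tool pointing down it reaches from about 0.25 to 0.775 m from the base axis. Payload 4 kg.
Tool frame: the origin (TCP) lies on the centre line of the jaws, within the pads' length; the fingertips stand 25 mm ahead of it and the grasp point (between the pads) lies 6 mm ahead of it; z points along the fingers, y is the line along which they close (so a half turn about z gives the same grasp; the last joint's range is limited). The gripper opens to 94 mm and grips with 3 to 60 N. Pads are 16 mm wide; open, the fingers measure 119 mm over their backs; the gripper's body (75 mm by 177 mm) begins 78 mm behind the grasp point.
Start: joints at [1.217, 0.087, 1.371, -0, 1.684, -0.103], TCP at [0.137, 0.533, 0.231] pointing down, gripper open.
Joint ranges: [-3.1, 3.1], [-0.76, 2.03], [0.27, 2.55], [-1.08, 4.22], [0.17, 2.65], [-2.57, 2.57]. Speed limits (rad/s): [2.79, 2.79, 3.14, 3.14, 3.14, 3.14].

## Interface

Orientations are given as [roll, pitch, yaw] about the fixed x, y, z axes, in that order (R = Rz(yaw) Ry(pitch) Rx(roll)).
In Python, from bench import robot, imaging gives the robot as it stands. The module is installed in compiled form; this text tells all that it offers.
- The arm moves only by the tool drive_tool, never from a script. Its argument "series" is a list of rows, each a list of 3 entries, a list of its own where there are three numbers: the finger opening in m, from 0 to 0.094, then the shift along the tool's x, y, z in m, then the turn, a rotation vector about the tool's x, y, z in rad. A call has 1 to 5 rows; each row is the pose to reach, as a shift and turn from the pose commanded when the call began, along the tool's axes at that moment; what a row does not reach only later rows make up. A row lasts 1/8 s, in which the tool goes at most 62.5 mm and 10.7 degrees, less where a joint would pass 70% of its speed; a pose out of reach is approached as far as the arm can. A call with a gripper value outside its range is refused whole. The fingers move at their own pace and stop on an object; the grip force is fixed at half the most. Time passes only in rows, so rows that repeat a pose let the fingers close. It gives the time, the measured TCP pose, the force, the opening and the grip force at its end, in the units of the state.
- robot.get_obs(): the state, without advancing time (a new reading comes with each control period).
- imaging.snapshot(name): name is "scene" or "top" or "wrist"; returns the picture (420x560x3 uint8, red, green, blue); there is no depth.
- imaging.get_calibration(name): a dict with "intrinsics" (3x3 intrinsics, pixels), "position" and "rotation" of the camera in the world. Camera axes: x right, y up, looking along -z (the intrinsics and any distortion apply to the point x, -y, -z); pixel columns grow to the right and rows downward; lengths in m; the calibration is good to about 2 mm. A picture is of the moment at which its call begins: read the wrist's pose just before it. get_calibration takes no time and is no camera call; for the wrist camera it gives the pose at the moment of the call.
- robot.close_job(): hands the job in; it is judged then, once.
The state is a dict: "time": time; "joint_positions": joint angles; "qvel": joint speeds; "joint_torque": joint torques, N m; "tool_pos": TCP position; "ee_rot": TCP orientation; "wrist_force": force on the tool from outside, world axes, zero at the start; "wrist_torque": the same for the moment, N m; "width": finger opening in m; "finger_force": force on a finger pad.
Only numpy, scipy, OpenCV 4.12 (cv2) and the standard library are available. Lean on these libraries where they do the work, as an engineer would, in place of code of your own. Each camera call takes 0.05 s, during which the arm holds its last target. There are 200 camera calls.

## Working session

There is one attempt and no reset: what is moved stays moved. The work goes in short steps, Python scripts to look and compute and a tool call to move; the robot and the scene stay as the last step left them, time stands still between calls to the robot, and variables do not carry over. Pictures are saved under pics/ and viewed, at most 10 in all, crops included, and the job is handed in when it is done.

Besides the shell and the picture viewer there is one more tool, called after "Emit:" as name([rows], argument=value, ...), one row to a line, values as JSON. drive_tool: Moves the arm, as the interface text tells. Its arguments: {"type":"object","properties":{"series":{"type":"array"}},"required":["series"]}

```bash
mkdir -p pics; python3 - <<'E'
from bench import robot, imaging
import cv2
for n in ("top","scene"):
    im=imaging.snapshot(n); cv2.imwrite(f"pics/{n}0.png",im[:,:,::-1])
    c=imaging.get_calibration(n); print(n,c)
o=robot.get_obs(); print(o['time'],o['tool_pos'],o['ee_rot'],o['width'])
E
```

```text
top {'intrinsics': array([[434.12976605,   0.        , 279.84526338],
       [  0.        , 434.12976605, 203.36257306],
       [  0.        ,   0.        ,   1.        ]]), 'position': array([0.43202974, 0.02272917, 0.96323091]), 'rotation': array([ 0.11134542, -0.00891459, -1.54677291])}
scene {'intrinsics': array([[538.46743378,   0.        , 286.67837269],
       [  0.        , 538.46743378, 210.97528923],
       [  0.        ,   0.        ,   1.        ]]), 'position': array([1.02528557, 0.37886635, 0.97815207]), 'rotation': array([0.60391619, 0.010231  , 2.14188443])}
0.1 [0.13634868 0.5323824  0.22943108] [-3.13963523e+00 -1.77991785e-04  2.89078447e+00] 0.0939413371606667
```

View pics/top0.png

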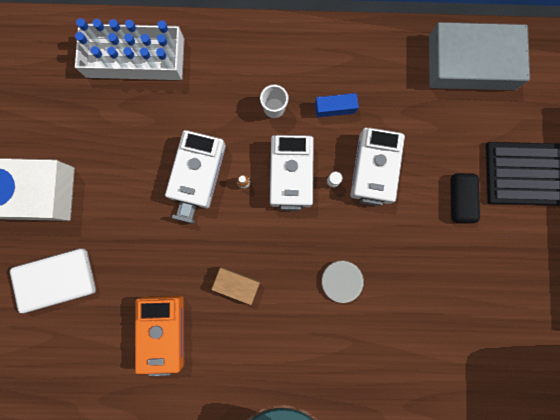

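View pics/scene0.png

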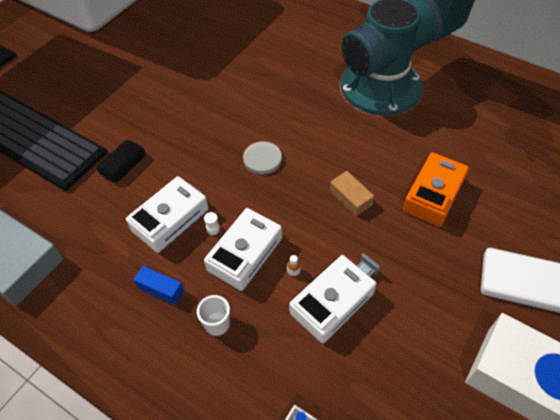

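The top view shows the reader with its tray out at left: key (195,164), oblong key (187,190) and tray (184,212). The scene view shows the same reader at key (331,295), tray (368,265). The amber bottle stands at its right, and the orange decoy at (158,335) is not part of the job.

```bash
cat > h.py <<'E'
import numpy as np, cv2
from scipy.spatial.transform import Rotation as R
def cast(c,uv,z):
    K=c['intrinsics'];r=R.from_euler('xyz',c['rotation']).as_matrix()
    d=np.linalg.inv(K)@[uv[0],uv[1],1]; d=r@(d*[1,-1,-1])
    p=c['position']; return p+d*(z-p[2])/d[2]
def proj(c,P):
    r=R.from_euler('xyz',c['rotation']).as_matrix()
    q=(r.T@(np.array(P)-c['position']))*[1,-1,-1]; q=c['intrinsics']@q; return q[:2]/q[2]
def greys(im,box,lo=70,hi=165):
    """centres and areas of grey blobs inside box u0,v0,u1,v1"""
    u0,v0,u1,v1=box; s=im[v0:v1,u0:u1].astype(int)
    m=((s.mean(2)>lo)&(s.mean(2)<hi)&(np.ptp(s,axis=2)<30)).astype(np.uint8)
    n,l,st,ce=cv2.connectedComponentsWithStats(m)
    return [(ce[i]+[u0,v0],st[i][:4]+[u0,v0,0,0],st[i][4]) for i in range(1,n) if st[i][4]>25]
E
python3 - <<'E'
from h import *
from bench import imaging
for n,f,box in (("top","pics/top0.png",(160,120,232,228)),("scene","pics/scene0.png",(285,245,385,345))):
    im=cv2.imread(f)[:,:,::-1]; c=imaging.get_calibration(n)
    for ce,bb,a in greys(im,box): print(n,ce.round(1),bb,a,cast(c,ce,.062).round(4),cast(c,ce,.038).round(4))
c=imaging.get_calibration("top")
for nm,uv,z in (("bottle",(242,181),.05),("lancet",(236,286),.035),("mid reader key",(292,166),.062),("cup",(274,98),.065)): print(nm,cast(c,uv,z).round(3))
E
python3 -c "
import cv2;im=cv2.imread('pics/top0.png')[120:230,150:260];cv2.imwrite('pics/crop.png',cv2.resize(im,None,fx=5,fy=5,interpolation=2))"
```

```text
top [181.6 137. ] [178 130  11  18] 28 [0.6693 0.2289 0.062 ] [0.6756 0.2344 0.038 ]
top [214.5 179.5] [194 143  32  66] 136 [0.58   0.1555 0.062 ] [0.584 0.159 0.038]
top [197.4 152.5] [183 149  31   8] 42 [0.6368 0.194  0.062 ] [0.6423 0.1985 0.038 ]
top [193.9 163.6] [188 158  13  12] 120 [0.6126 0.2002 0.062 ] [0.6175 0.2049 0.038 ]
top [186.5 189.8] [179 186  16   9] 92 [0.5566 0.213  0.062 ] [0.5599 0.2181 0.038 ]
top [184.8 213.8] [172 202  23  21] 228 [0.5063 0.2141 0.062 ] [0.5082 0.2192 0.038 ]
scene [340.9 305.7] [289 253  91  91] 918 [0.6234 0.2283 0.062 ] [0.6128 0.2243 0.038 ]
scene [293.2 271.7] [286 267  15   9] 66 [0.611  0.1164 0.062 ] [0.6001 0.1095 0.038 ]
scene [351.2 274.9] [344 269  15  13] 93 [0.5573 0.2135 0.062 ] [0.5451 0.2091 0.038 ]
scene [330.9 294.4] [325 288  13  13] 138 [0.6136 0.2012 0.062 ] [0.6029 0.1966 0.038 ]
scene [314.4 307.4] [299 293  32  30] 74 [0.6526 0.1889 0.062 ] [0.6428 0.1839 0.038 ]
scene [328.6 323. ] [322 317  14  13] 28 [0.665  0.2262 0.062 ] [0.6555 0.2222 0.038 ]
bottle [0.58  0.099 0.05 ]
lancet [0.359 0.105 0.035]
mid reader key [ 0.613 -0.007  0.062]
cup [0.759 0.035 0.065]
```

View pics/crop.png

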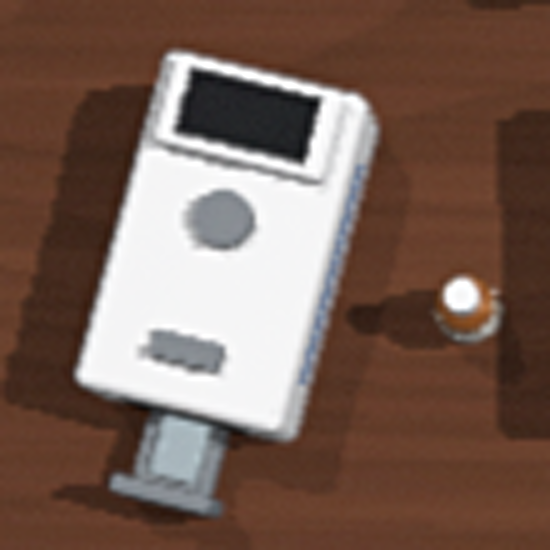

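The crop shows the key at crop (222,219), the oblong key at (187,350) and the tray plate at (165,495). Both views put the key at (0.613, 0.201) and the reader yaw at about -0.22, so the origin is near (0.605, 0.2025). The tool's x axis is already close to the reader's -x. I'll close the fingers and move above a point in front of the tray.

Emit:
drive_tool([
  [0.0,[-0.384,-0.207,0],[0,0,-0.03]],
  [0.0,[-0.384,-0.207,0],[0,0,-0.03]],
  [0.0,[-0.384,-0.207,0],[0,0,-0.03]],
  [0.0,[-0.384,-0.207,0],[0,0,-0.03]],
  [0.0,[-0.384,-0.207,0],[0,0,-0.03]],
])

```text
time: 0.72
tool_pos: [0.3671, 0.3193, 0.2301]
ee_rot: [-3.142, -0.0, 2.921]
wrist_force: [0.0, 1.3, 0.1]
width: 0.0473
finger_force: 0.0
```

Emit:
drive_tool([
  [0.0,[-0.053,-0.03,0.0],[0,0,0]],
  [0.0,[-0.105,-0.061,0.0],[0,0,0]],
  [0.0,[-0.105,-0.061,0.05],[0,0,0]],
  [0.0,[-0.105,-0.061,0.1],[0,0,0]],
  [0.0,[-0.105,-0.061,0.1],[0,0,0]],
])

```text
time: 1.35
tool_pos: [0.4519, 0.2367, 0.1253]
ee_rot: [-3.135, -0.01, 2.92]
wrist_force: [-0.2, -0.0, 0.2]
width: 0.0004
finger_force: 0.0
```

```bash
python3 - <<'E'
from h import *
from bench import robot, imaging
o=robot.get_obs(); c=imaging.get_calibration("wrist"); im=imaging.snapshot("wrist"); cv2.imwrite("pics/w1.png",im[:,:,::-1])
print(o['tool_pos'],o['ee_rot'],o['wrist_force'],o['width'],c)
E
```

```text
[0.45191425 0.23674251 0.12532225] [-3.13514879 -0.00967306  2.92015987] [-0.16738642 -0.00046807  0.20245079] 0.0003972311852392119 {'intrinsics': array([[306.66481211,   0.        , 277.70107699],
       [  0.        , 306.66481211, 214.03049939],
       [  0.        ,   0.        ,   1.        ]]), 'position': array([0.37984746, 0.25386979, 0.28052082]), 'rotation': array([-0.25236151,  0.00495671,  1.34894474])}
```

View pics/w1.png

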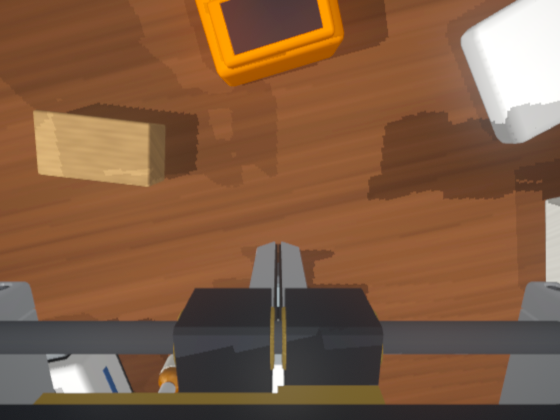

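The wrist camera looks away from the tray. It shows the lancet box at (100,150) and the decoy at (275,40), and the space under the fingers is free. The TCP is laterally on the reader's axis, 157 mm out from the origin, so I'll descend.

Emit:
drive_tool([
  [0.0,[0,0,0.04],[0,0,0]],
  [0.0,[0,0,0.08],[0,0,0]],
  [0.0,[0,0,0.08],[0,0,0]],
  [0.0,[0,0,0.08],[0,0,0]],
])

```text
time: 1.9
tool_pos: [0.4573, 0.2394, 0.0538]
ee_rot: [3.139, 0.004, 2.921]
wrist_force: [-0.1, 0.6, 0.4]
width: 0.0005
finger_force: 0.0
```

Emit:
drive_tool([
  [0.0,[-0.008,0,0],[0,0,0]],
  [0.0,[-0.016,0,0],[0,0,0]],
  [0.0,[-0.024,0,0],[0,0,0]],
  [0.0,[-0.03,0,0],[0,0,0]],
  [0.0,[-0.035,0,0],[0,0,0]],
])

```text
time: 2.52
tool_pos: [0.4893, 0.2307, 0.0503]
ee_rot: [-3.142, -0.002, 2.921]
wrist_force: [-1.9, 1.1, 0.8]
width: 0.0007
finger_force: 0.8
```

Contact has started at about 2 N, with about 28 mm left to push.

Emit:
drive_tool([
  [0.0,[-0.005,-0.0005,0],[0,0,0]],
  [0.0,[-0.01,-0.001,0],[0,0,0]],
  [0.0,[-0.015,-0.0015,0],[0,0,0]],
  [0.0,[-0.019,-0.002,0],[0,0,0]],
  [0.0,[-0.021,-0.002,0],[0,0,0]],
])

```text
time: 3.15
tool_pos: [0.5096, 0.224, 0.0503]
ee_rot: [-3.141, -0.0, 2.921]
wrist_force: [-1.3, 1.7, -0.2]
width: 0.0004
finger_force: 0.8
```

Emit:
drive_tool([
  [0.0,[-0.001,0,0],[0,0,0]],
  [0.0,[-0.002,0,0],[0,0,0]],
  [0.0,[-0.003,0,0],[0,0,0]],
  [0.0,[-0.004,0,0],[0,0,0]],
  [0.0,[-0.004,0,0],[0,0,0]],
])

```text
time: 3.78
tool_pos: [0.5134, 0.2232, 0.0504]
ee_rot: [-3.141, 0.0, 2.921]
wrist_force: [-1.1, 0.6, -0.3]
width: 0.0002
finger_force: 0.6
```

Along the axis it is now at -0.094, with no end stop yet.

Emit:
drive_tool([
  [0.0,[-0.001,0,0],[0,0,0]],
  [0.0,[-0.002,0,0],[0,0,0]],
  [0.0,[-0.003,0,0],[0,0,0]],
  [0.0,[-0.003,0,0],[0,0,0]],
])

```text
time: 4.28
tool_pos: [0.5158, 0.2227, 0.0504]
ee_rot: [-3.141, -0.001, 2.921]
wrist_force: [-4.2, 0.6, 1.4]
width: 0.0007
finger_force: 1.8
```

Emit:
drive_tool([
  [0.0,[-0.0005,0,0],[0,0,0]],
  [0.0,[-0.001,0,0],[0,0,0]],
  [0.0,[-0.001,0,0],[0,0,0]],
])

```text
time: 4.65
tool_pos: [0.5159, 0.2227, 0.0504]
ee_rot: [-3.141, -0.003, 2.921]
wrist_force: [-6.7, 1.2, 2.1]
width: 0.0003
finger_force: 3.2
```

The tray is at its stop: there was no motion and the force rose to 6.7 N, at the expected place. I'll back off, lift and go above the key.

Emit:
drive_tool([
  [0.0,[0.02,0,0],[0,0,0]],
  [0.0,[0.025,0,-0.02],[0,0,0]],
  [0.0,[0.025,0,-0.06],[0,0,0]],
  [0.0,[0.025,0,-0.07],[0,0,0]],
  [0.0,[0.025,0,-0.07],[0,0,0]],
])

```text
time: 5.28
tool_pos: [0.494, 0.2279, 0.1212]
ee_rot: [3.14, 0.003, 2.921]
wrist_force: [0.1, 0.5, 0.0]
width: 0.0008
finger_force: 0.0
```

Emit:
drive_tool([
  [0.0,[-0.04,0,0],[0,0,0]],
  [0.0,[-0.08,0,0],[0,0,0]],
  [0.0,[-0.124,0,0],[0,0,0]],
  [0.0,[-0.124,0,0],[0,0,0]],
  [0.0,[-0.124,0,0],[0,0,0]],
])

```text
time: 5.9
tool_pos: [0.6128, 0.2005, 0.1184]
ee_rot: [-3.14, -0.003, 2.921]
wrist_force: [-0.7, -0.2, -0.4]
width: 0.0006
finger_force: 0.0
```

```bash
python3 - <<'E'
from h import *
from bench import robot, imaging
im=imaging.snapshot("scene")
o=robot.get_obs(); print(o['tool_pos'],o['ee_rot'],o['wrist_force'])
cv2.imwrite("pics/s2.png",cv2.resize(im[200:360,240:430,::-1],None,fx=3,fy=3,interpolation=2))
E
```

```text
[0.61258399 0.20087168 0.1190757 ] [-3.14069585e+00 -2.46193233e-03  2.92118076e+00] [-0.35007372  0.04602745 -0.17094841]
```

View pics/s2.png

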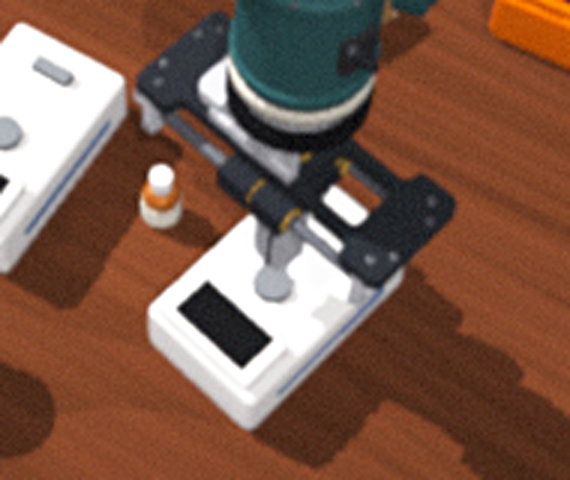

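The closed fingertips stand right above the round key (crop (272,285)), and the bottle is undisturbed. I'll press in small steps.

Emit:
drive_tool([
  [0.0,[0,0,0.015],[0,0,0]],
  [0.0,[0,0,0.027],[0,0,0]],
  [0.0,[0,0,0.03],[0,0,0]],
  [0.0,[0,0,0.032],[0,0,0]],
  [0.0,[0,0,0.032],[0,0,0]],
])

```text
time: 6.58
tool_pos: [0.614, 0.2008, 0.0887]
ee_rot: [3.141, 0.0, 2.921]
wrist_force: [-0.2, 0.7, -0.6]
width: 0.0005
finger_force: 0.0
```

Emit:
drive_tool([
  [0.0,[0,0,0.001],[0,0,0]],
  [0.0,[0,0,0.002],[0,0,0]],
  [0.0,[0,0,0.003],[0,0,0]],
  [0.0,[0,0,0.003],[0,0,0]],
])

```text
time: 7.08
tool_pos: [0.6142, 0.2008, 0.0859]
ee_rot: [3.141, 0.001, 2.921]
wrist_force: [-0.1, -0.4, 2.8]
width: 0.0005
finger_force: 0.9
```

Emit:
drive_tool([
  [0.0,[0,0,0.001],[0,0,0]],
  [0.0,[0,0,0.002],[0,0,0]],
  [0.0,[0,0,0.003],[0,0,0]],
  [0.0,[0,0,0.004],[0,0,0]],
  [0.0,[0,0,0.004],[0,0,0]],
])

```text
time: 7.7
tool_pos: [0.6142, 0.2008, 0.0823]
ee_rot: [3.141, 0.001, 2.921]
wrist_force: [0.7, -1.3, 4.6]
width: 0.0006
finger_force: 2.5
```

Emit:
drive_tool([
  [0.0,[0,0,0.0007],[0,0,0]],
  [0.0,[0,0,0.0015],[0,0,0]],
  [0.0,[0,0,0.0015],[0,0,0]],
])

```text
time: 8.07
tool_pos: [0.6142, 0.2008, 0.0822]
ee_rot: [3.141, 0.002, 2.921]
wrist_force: [-1.4, -0.7, 9.3]
width: 0.0003
finger_force: 4.6
```

The key is at its stop: the force rose to 9.3 N with no further motion. I'll lift and withdraw.

Emit:
drive_tool([
  [0.0,[0,0,-0.015],[0,0,0]],
  [0.0,[0,0,-0.06],[0,0,0]],
  [0.0,[0,0,-0.12],[0,0,0]],
  [0.0,[0.05,0,-0.14],[0,0,0]],
  [0.0,[0.1,0,-0.14],[0,0,0]],
])

```text
time: 8.7
tool_pos: [0.5163, 0.223, 0.2226]
ee_rot: [3.139, 0.003, 2.92]
wrist_force: [-0.4, 1.0, -0.1]
width: 0.0006
finger_force: 0.0
```

Emit:
drive_tool([
  [0.0,[0.06,0.03,0],[0,0,0]],
  [0.0,[0.12,0.06,0],[0,0,0]],
  [0.0,[0.18,0.09,0],[0,0,0]],
  [0.0,[0.22,0.15,0],[0,0,0]],
  [0.0,[0.22,0.15,0],[0,0,0]],
])

```text
time: 9.32
tool_pos: [0.3318, 0.4192, 0.2196]
ee_rot: [-3.141, -0.001, 2.925]
wrist_force: [0.1, 0.3, 0.5]
width: 0.0004
finger_force: 0.0
```

```bash
python3 - <<'E'
from h import *
from bench import robot, imaging
im=imaging.snapshot("top")
o=robot.get_obs(); print(o['time'],o['tool_pos'],o['wrist_force'])
cv2.imwrite("pics/t3.png",im[:,:,::-1])
E
```

```text
9.375 [0.33137678 0.42042672 0.21932668] [-0.9707247   0.67963071 -0.16534427]
```

View pics/t3.png

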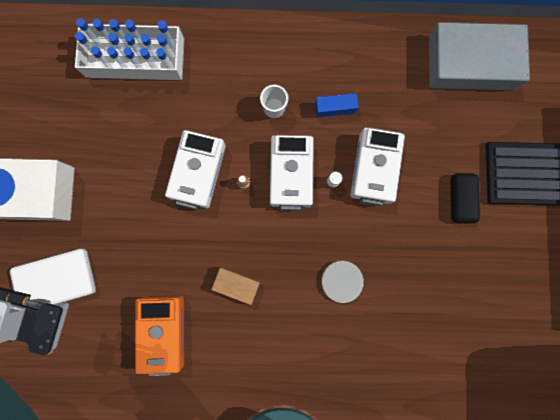

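The tray at (186,205) now sits home like the other two. The bystanders look unmoved and the arm is clear, so I'll hand the job in.

```bash
python3 -c "
from bench import robot
print(robot.close_job())"
```

```text
the job is handed in; nothing more can be done
None
```

I pushed reader_a's tray home, pressed its round key down to its stop and released it, then withdrew the arm and handed the job in at about 9.4 s; the last top view shows nothing else moved, but hand-in returned no verdict.

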